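# Roll down the trim of the soil display case

## Task

One long edge of the soil display case has its white trim, in three lengths end to end, standing proud: take the hand roller (the tool with the rubber wheel, not the round-knobbed tamper) from its stand and roll it firmly along that trim from either end to the other, in one go without lifting it away, until all three lengths are seated flush with the case's rim. Then put the roller back upright on its own stand and let go; keep the gripper itself off the case.

Things in the scene. Friction and masses are not known exactly. Their poses are not given: they have to be found in the camera images.
- roller: Hand roller, 0.4 kg, upright. Origin: lowest point of its wheel; z up, y along the axle, x the way it rolls. Black wheel, radius 20, width 36 mm, turns freely. Steel cheeks beside it (outer y +-27 mm, lower ends z 10 mm). Steel plate 76 (x) by 56 (y) mm, z 46 to 54. On it an upright wooden block handle, 26 (x) by 50 (y) mm, z 54 to 116: grip across its x faces.
- holder: The roller's wooden stand, fixed. Origin: centre of underside; axes as the parked roller's. Base 96 by 70 by 6 mm, four posts with tops at z 54 mm carry the roller's plate, the wheel hanging between: parked, the roller's origin is over the stand's, 8 mm up (play 8 mm in x). A like stand holds a tamper (round knob, round plate, flat foot), not needed; either may be nearer the case.
- case: Fixed flat soil display case, 170 (x) by 300 (y) mm, grey with a white rim 22 mm wide, rim top at z 36 mm, nothing higher but the proud trim. Origin: centre of underside. The proud trim is 22 mm wide and runs along y at x = -74 mm (long edge towards the robot), y -108 to +108 mm; the rim corners beyond its ends are fixed and flush.
- trim_1 (a joint): Trim length centred at y = -73 mm of the case, 70 mm long: how far it has been pressed down, m. 0 = top 5 mm above the rim, 0.005 = fully home, flush. Stiff: about 5 N moves it and it stays where it is left; it hits a firm stop when home.
- trim_2 (a joint): The same for the middle length, centred at y = 0.
- trim_3 (a joint): The same for the length centred at y = +73 mm.
Mind the look-alikes: they are no part of the job. Leave any purple look-alike of the roller alone. What is shaped like the holder but pink is not meant.

How it is judged:
By the outcome, as a careful person would: the job done as asked, in the order asked, and still so for the second after the job is handed in, with the robot touching nothing.
It also fails if it takes over 51 s, if anything falls off the work surface, if the arm or the gripper's body presses on something with over 40 N, if the wrist force passes 120 N, or if a joint passes its speed limit or range.

## Robot

A 7-joint arm with a two-finger parallel gripper is mounted at the origin on the work surface. World frame = base frame: x ahead of the robot, y to its left, z up, the work surface at z = 0. Lengths are in mm, angles in rad, forces in N, time in s.
With the tool pointing down it reaches from about 400 to 850 mm from the base axis. Payload 4.5 kg.
Tool frame: the origin (TCP) lies midway between the tips of the shut fingers; the grasp point (between the pads) lies 19 mm behind it; z points along the fingers, y is the line along which they close (so a half turn about z gives the same grasp; the last joint's range is limited). The gripper opens to 88 mm and grips with 3 to 60 N. Pads are 18 mm wide; open, the fingers measure 123 mm over their backs; the gripper's body (75 mm by 187 mm) begins 45 mm behind the grasp point.
Start: joints at [-1.072, 0.689, -0.195, 1.565, 0.157, 0.902, -0.215], TCP at [280.138, 558.729, 211.343] pointing down, gripper open.
Joint ranges: [-3.01, 3.01], [-0.46, 2.08], [-1.47, 1.51], [0.13, 2.56], [-1, 4.14], [0.04, 2.09], [-2.66, 2.66]. Speed limits (rad/s): [2.57, 2.57, 3.14, 3.14, 3.14, 3.14, 3.14].

## Interface

Orientations are given as [roll, pitch, yaw] about the fixed x, y, z axes, in that order (R = Rz(yaw) Ry(pitch) Rx(roll)).
In Python, from bench import state, camera, job_done, regions_of, place_of gives the robot as it stands.
- The arm moves only by the tool servo_tool, never from a script. Its argument "series" is one flat list of numbers, 4 for each row, row after row: the shift along the tool's x, y, z in m, then the turn about the tool's z in degrees. In form: [x, y, z, yaw, x, y, z, yaw, ...]. A call has 1 to 10 rows; each row shifts and turns the commanded pose from where the row before left it, along the tool's axes as they then stand; what a row does not reach is not made up. A row lasts 1/12 s, in which the tool goes at most 41.7 mm and 7.16 degrees, less where a joint would pass 70% of its speed; a pose out of reach is approached as far as the arm can. A call with a gripper value outside its range is refused whole. "claw" is the finger opening in m, from 0 to 0.0881, set as the call begins (left out, the last holds). The fingers move at their own pace and stop on an object; "force" is the grip in N (left out, the last holds). Time passes only in rows, so rows that do not move let the fingers close. It gives the time, the measured TCP pose, the force, the opening and the grip force at its end, in the units of the state.
- state(): the state, without advancing time (a new reading comes with each control period).
- camera(name): name is "side" or "top" or "wrist"; returns a dict with "img" (480x640x3 uint8, red, green, blue), "depth" (480x640 float32, mm along the optical axis (not along the pixel's ray), 0 where there is no reading), "intrinsics" (3x3 intrinsics, pixels), "xyz" and "rotation" of the camera in the world; the wrist camera has in their place "hand_eye" (4x4, takes a point from camera to tool coordinates, whose origin is the TCP and whose axes are the flange's). Camera axes: x right, y up, looking along -z (the intrinsics and any distortion apply to the point x, -y, -z); pixel columns grow to the right and rows downward; lengths in mm; the calibration is good to about 2 mm. A picture is of the moment at which its call begins: read the wrist's pose just before it.
- job_done(): hands the job in; it is judged then, once.
Trained networks look in a picture, given as the dict that the camera call returned (one of the last four; its "shot" number tells which), for a name from the list of things; names that differ only in an ending like _2 or _b are one class to them, and where a whole thing is asked for, a point or a joint stands for the part that bears it (a point fixed in the world has none). Each returns a list of dicts, best first, with "score" (0 to 1); they miss things now and then, are a little off and sometimes report something else, mostly with a low value. They report only what shows in the picture. A call takes as long as a camera call. They do not tell look-alikes from the thing itself.
- regions_of(picture, query): "region" (480x640 bool, what is visible of it).
- place_of(picture, query): "point" ([x, y, z] in mm, in world coordinates, good to about 4 mm: a listed point, or the origin of a listed thing).
The state is a dict: "t": time; "q": joint angles; "joint_velocities": joint speeds; "joint_torque": joint torques, N m; "tcp_pos": TCP position; "orientation": TCP orientation; "wrist_force": force on the tool from outside, world axes, zero at the start; "ft_torque": the same for the moment, N m; "opening": finger opening in mm; "grip_force": force on a finger pad.
Only numpy, scipy, OpenCV 4.12 (cv2) and the standard library are available. Lean on these libraries where they do the work, as an engineer would, in place of code of your own. Each camera call takes 0.05 s, during which the arm holds its last target. There are 200 camera calls.

## Working session

There is one attempt and no reset: what is moved stays moved. The work goes in short steps, Python scripts to look and compute and a tool call to move; the robot and the scene stay as the last step left them, time stands still between calls to the robot, and variables do not carry over. Pictures are saved under pics/ and viewed, at most 10 in all, crops included, and the job is handed in when it is done.

Besides the shell and the picture viewer there is one more tool, called after "Request:" as name(argument=value, ...) on one line, values as JSON. servo_tool: Moves the arm, as the interface text tells. Its arguments: {"type":"object","properties":{"series":{"type":"array"},"claw":{"type":"number"},"force":{"type":"number"}},"required":["series"]}

```bash
mkdir -p pics
cat > h.py <<'E'
import numpy as np, cv2
from bench import *
def world(p,mask=None,st=None):
    K=np.array(p["intrinsics"]);d=p["depth"];v,u=np.mgrid[:480,:640]
    c=np.stack([(u-K[0,2])/K[0,0]*d,-(v-K[1,2])/K[1,1]*d,-d],-1)
    return c@np.array(p["rotation"]).T+np.array(p["xyz"])
def save(p,n): cv2.imwrite(f"pics/{n}.png",cv2.cvtColor(p["img"],cv2.COLOR_RGB2BGR))
E
python3 - <<'E'
from h import *
s=state();print({k:np.round(s[k],3).tolist() for k in s})
ims=[]
for n in("top","side"):
    p=camera(n);ims.append(p["img"]);print(n,np.round(p["xyz"]),np.round(p["rotation"],3).tolist())
    W=world(p)
    for q in("roller","holder","case"):
        for r in place_of(p,q)[:4]:print(q,round(r["score"],2),np.round(r["point"]))
        for r in regions_of(p,q)[:4]:
            m=r["region"];v,u=np.nonzero(m);X=W[m&(p["depth"]>0)]
            print('  reg',round(r["score"],2),m.sum(),int(u.mean()),int(v.mean()),np.round(np.median(X,0)),np.round(np.percentile(X[:,2],[5,98])),p["img"][m].mean(0).round())
    save(p,n)
E
```

```text
{'t': 0.0, 'q': [-1.072, 0.69, -0.195, 1.566, 0.157, 0.903, -0.215], 'joint_velocities': [-0.0, -0.001, 0.001, 0.0, 0.001, -0.0, 0.0], 'joint_torque': [-0.0, -52.756, -1.267, -15.342, -0.053, 0.007, 0.0], 'tcp_pos': [279.878, 558.058, 210.503], 'orientation': [-3.14, 0.0, 2.677], 'wrist_force': [-0.124, -0.814, -0.105], 'ft_torque': [0.016, 0.004, 0.013], 'grip_force': 0.0, 'opening': 87.834}
top [ 379. -116. 1165.] [0.12, 0.024, -1.57]Traceback (most recent call last):
  File "<stdin>", line 6, in <module>
  File "h.py", line 6, in world
    return c@np.array(p["rotation"]).T+np.array(p["xyz"])
           ~~~~~~~~~~~~~~~~~~~~~~~~~~~^~~~~~~~~~~~~~~~~~~
ValueError: operands could not be broadcast together with shapes (480,640) (3,)
```

```bash
cat > h.py <<'E'
import numpy as np, cv2
from bench import *
from scipy.spatial.transform import Rotation as Ro
def cam(p):
    K=np.array(p["intrinsics"]);d=p["depth"].astype(float);v,u=np.mgrid[:480,:640]
    return np.stack([(u-K[0,2])/K[0,0]*d,-(v-K[1,2])/K[1,1]*d,-d],-1)
def world(p,st=None):
    c=cam(p)
    if st is not None:
        H=np.array(p["hand_eye"]);c=c@H[:3,:3].T+H[:3,3]
        return c@Ro.from_euler("xyz",st["orientation"]).as_matrix().T+np.array(st["tcp_pos"])
    return c@Ro.from_euler("xyz",p["rotation"]).as_matrix().T+np.array(p["xyz"])
def save(p,n): cv2.imwrite(f"pics/{n}.png",cv2.cvtColor(p["img"],cv2.COLOR_RGB2BGR))
def report(p,W,qs=("roller","holder","case")):
    for q in qs:
        for r in place_of(p,q)[:4]:print(q,round(r["score"],2),np.round(r["point"]))
        for r in regions_of(p,q)[:4]:
            m=r["region"];v,u=np.nonzero(m);X=W[m&(p["depth"]>0)]
            print('  reg',round(r["score"],2),m.sum(),int(u.mean()),int(v.mean()),np.round(np.median(X,0)),np.round(np.percentile(X[:,2],[5,98])),p["img"][m].mean(0).round())
E
python3 - <<'E'
from h import *
for n in("top","side"):
    p=camera(n);print(n,p["xyz"],p["rotation"],[k for k in p])
    print(np.round(p["intrinsics"],1).tolist())
    W=world(p);print(np.median(W[...,2]));report(p,W);save(p,n)
E
```

```text
top [ 378.65264887 -116.08999044 1164.79668235] [ 0.12025539  0.02428451 -1.56966765] ['img', 'depth', 'intrinsics', 'xyz', 'rotation', 'shot']
[[513.8, 0.0, 311.8], [0.0, 513.8, 242.6], [0.0, 0.0, 1.0]]
0.43305094457946325
roller 0.77 [ 464. -324.   11.]
roller 0.6 [ 333. -347.   -1.]
  reg 0.91 1074 431 326 [ 334. -340.   55.] [ 49. 118.] [75. 38. 95.]
holder 0.84 [ 464. -332.    0.]
  reg 0.58 1370 485 276 [ 440. -477.    7.] [ 3. 55.] [149.  85. 105.]
  reg 0.57 520 410 268 [ 452. -302.    6.] [ 1. 61.] [101.  82.  60.]
case 0.58 [643. 172.  -2.]
  reg 0.94 10134 196 187 [641. 171.  33.] [27. 42.] [84. 78. 74.]
side [ -285.58052688 -1014.42834831   744.81424549] [ 1.0388564   0.01278054 -0.73064684] ['img', 'depth', 'intrinsics', 'xyz', 'rotation', 'shot']
[[590.1, 0.0, 326.1], [0.0, 590.1, 235.2], [0.0, 0.0, 1.0]]
-0.6243218328027069
roller 0.95 [ 467. -325.   10.]
roller 0.88 [ 333. -353.   -0.]
  reg 0.77 1627 338 303 [ 321. -363.   55.] [ 12. 115.] [43. 21. 58.]
  reg 0.63 1335 380 267 [ 458. -339.   72.] [ 26. 123.] [59. 49. 40.]
holder 0.83 [ 465. -325.   -1.]
holder 0.56 [ 438. -480.    4.]
  reg 0.74 873 377 295 [ 440. -344.    5.] [ 0. 51.] [77. 63. 43.]
  reg 0.59 1598 427 330 [ 436. -486.    6.] [ 2. 53.] [115.  59.  74.]
case 0.96 [642. 172.  -1.]
  reg 0.65 3896 297 190 [626. 132.  30.] [ 7. 40.] [64. 63. 59.]
```

View pics/top.png

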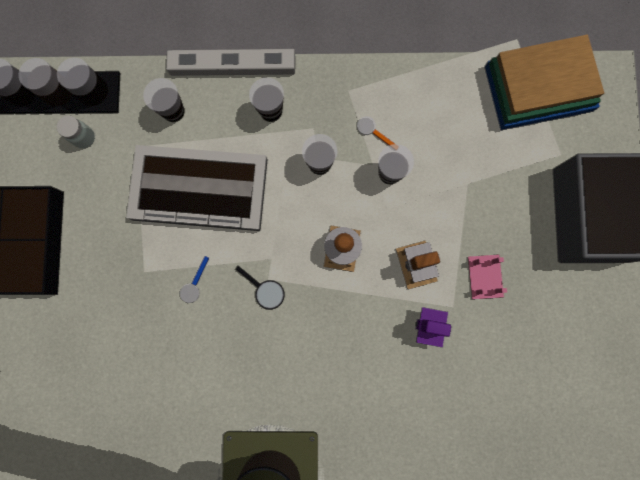

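View pics/side.png

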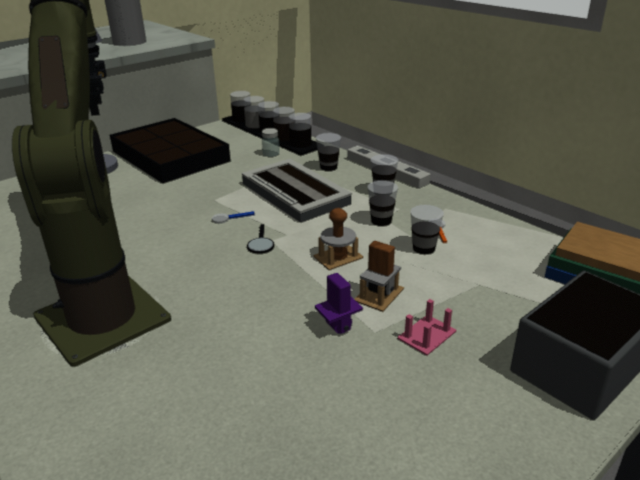

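Top view: roller on its wooden stand at px (418,263), tamper at (343,248), case at (197,187) with proud trim on its lower (robot-side) edge, purple look-alike at (432,327), pink stand at (486,277). Side view agrees. Now I'll get the angles.

Run:
```python
from h import *
def rect(X,n):
    r=cv2.minAreaRect(X[:,:2].astype(np.float32));print(n,len(X),np.round(X.mean(0),1),'box',np.round(r[0],1),np.round(r[1],1),round(r[2],1),'top z',np.round(np.percentile(X[:,2],[50,95]),1))
for n in("top","side"):
    p=camera(n);W=world(p);print(n)
    near=np.hypot(W[...,0]-465,W[...,1]+325)<60
    rect(W[near&(W[...,2]>108)],'handle');rect(W[near&(W[...,2]>44)&(W[...,2]<62)],'plate')
    rect(W[near&(W[...,2]>3.5)&(W[...,2]<13)],'base')
    c=(abs(W[...,0]-642)<125)&(abs(W[...,1]-172)<190)&(W[...,2]>26)&(W[...,2]<50)&(p["img"].min(-1)>75)
    rect(W[c],'case')
s=state();print(s["tcp_pos"],s["orientation"],s["t"])
```

```text
top
handle 326 [ 469.7 -322.   123. ] box [ 470.1 -323.2] [25.6 50.1] 14.1 top z [123.4 126.5]
plate 364 [ 468.8 -321.4   59.8] box [ 469.7 -323.4] [77.2 56.6] 14.2 top z [60.5 61.9]
base 409 [ 458.3 -310.3    6.2] box [ 466.7 -325.8] [110.3 110.4] 89.8 top z [5.9 9.7]
case 5372 [645.1 172.9  35.3] box [644.6 173.9] [302.1 171.4] 85.1 top z [35.4 41.9]
side
handle 296 [ 464.1 -333.4  118.6] box [ 467.6 -330.4] [29.1 50.8] 14.8 top z [120.5 123.8]
plate 423 [ 453.  -340.5   57.2] box [ 467.6 -329.1] [81.7 59.5] 15.0 top z [59.2 61.8]
base 361 [ 451.9 -340.6    5.7] box [ 467.1 -329.8] [97.3 69.5] 15.3 top z [ 5.1 11.1]
case 1584 [640.8 153.8  33.7] box [643.3 170.6] [311.2 176.8] 85.2 top z [33.8 40. ]
[280.10764487 558.75970792 211.37823124] [ 3.14144677e+00 -4.45843941e-05  2.67682795e+00] 0.85
```

Request:
servo_tool(series=[-0.0318,-0.0223,0,0,-0.0318,-0.0223,0,0,-0.0318,-0.0223,0,0,-0.0318,-0.0223,0,0,-0.0318,-0.0223,0,0,-0.0318,-0.0223,0,0,-0.0318,-0.0223,0,0,-0.0318,-0.0223,0,0,-0.0318,-0.0223,0,0,-0.0318,-0.0223,0,0], claw=0.088)

```text
t: 1.68
tcp_pos: [465.2, 215.2, 211.6]
orientation: [3.141, 0.0, 2.677]
wrist_force: [0.9, 0.4, -0.4]
opening: 87.9
grip_force: 0.0
```

Request:
servo_tool(series=[-0.0172,-0.0359,0,0,-0.0172,-0.0359,0,0,-0.0172,-0.0359,0,0,-0.0172,-0.0359,0,0,-0.0172,-0.0359,0,0,-0.0172,-0.0359,0,0,-0.0172,-0.0359,0,0,-0.0172,-0.0359,0,0,-0.0172,-0.0359,0,0,-0.0172,-0.0359,0,0])

```text
t: 2.52
tcp_pos: [457.1, -183.2, 211.6]
orientation: [3.141, 0.001, 2.677]
wrist_force: [0.0, -0.5, 0.4]
opening: 87.8
grip_force: 0.0
```

Request:
servo_tool(series=[-0.0172,-0.0359,0,0,-0.0172,-0.0359,0,0,-0.0172,-0.0359,0,0,0,0,0,7,0,0,0,7,0,0,0,7,0,0,0,7,0,0,0,7,0,0,0,7,0,0,0,7])

```text
t: 3.35
tcp_pos: [455.3, -300.6, 211.4]
orientation: [3.141, 0.0, 1.816]
wrist_force: [-0.1, 0.1, -0.8]
opening: 88.2
grip_force: 0.0
```

Run:
```python
from h import *
s=state();print(s["t"],s["tcp_pos"],s["orientation"],s["q"])
p=camera("wrist");W=world(p,s);save(p,"w1");print(np.round(p["hand_eye"],2).tolist())
near=np.hypot(W[...,0]-468,W[...,1]+326)<70
for lo,hi,n in((112,135,'handle'),(55,70,'plate')):
    X=W[near&(W[...,2]>lo)&(W[...,2]<hi)]
    if len(X)<20: print(n,len(X));continue
    r=cv2.minAreaRect(X[:,:2].astype(np.float32));print(n,len(X),np.round(r[0],1),np.round(r[1],1),round(r[2],1),np.round(np.percentile(X[:,2],[5,50,95]),1))
    r=cv2.minAreaRect(X[np.all(abs(X-np.median(X,0))<60,1)][:,:2].astype(np.float32))
```

```text
3.35 [ 455.28016551 -300.58053785  211.41002066] [3.14122923e+00 1.00449464e-04 1.81566091e+00] [ 0.52767932  0.58074041 -0.04633661  1.81210513  0.03707345  0.74924513
  0.70665303]
[[0.0, 0.95, 0.32, 83.95], [1.0, -0.0, 0.0, 0.64], [0.0, 0.32, -0.95, -174.25], [0.0, 0.0, 0.0, 1.0]]
handle 1886 [ 468.6 -325. ] [25.9 49.2] 14.6 [120.  124.4 125.6]
plate 2855 [ 468.2 -325.5] [76.7 56.1] 14.2 [61.2 62.7 63.9]
```

View pics/w1.png

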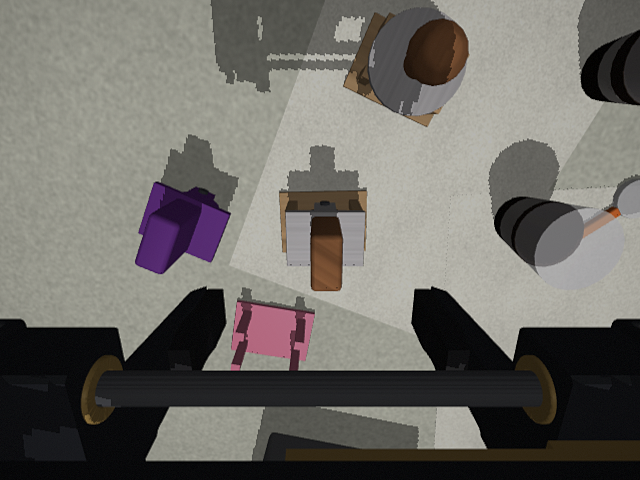

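Wrist view: the roller sits at px (326,240), its handle lined up between the fingers; the purple one is at (180,225), clear of the fingers.

Request:
servo_tool(series=[-0.0272,0.0068,0,0.4,0,0,0.03,0,0,0,0.03,0,0,0,0.03,0,0,0,0.025,0,0,0,0.018,0,0,0,0.01,0,0,0,0,0,0,0,0,0])

```text
t: 4.15
tcp_pos: [468.7, -325.3, 68.5]
orientation: [3.141, -0.0, 1.816]
wrist_force: [0.2, -0.0, 0.1]
opening: 87.6
grip_force: 0.0
```

Request:
servo_tool(series=[0,0,0,0,0,0,0,0,0,0,0,0,0,0,0,0,0,0,0,0,0,0,0,0,0,0,0,0,0,0,0,0,0,0,0,0], claw=0.01, force=60)

```text
t: 4.9
tcp_pos: [468.4, -325.2, 68.3]
orientation: [-3.142, -0.0, 1.815]
wrist_force: [-0.1, 1.1, 0.1]
opening: 30.2
grip_force: 0.0
```

Request:
servo_tool(series=[0,0,0,0,0,0,0,0,0,0,0,0,0,0,0,0,0,0,0,0])

```text
t: 5.32
tcp_pos: [468.4, -325.2, 68.3]
orientation: [-3.141, -0.0, 1.815]
wrist_force: [-0.6, -0.2, 1.3]
opening: 25.4
grip_force: 60.0
```

Request:
servo_tool(series=[0,0,-0.01,0,0,0,-0.02,0,0,0,-0.03,0,0,0,-0.03,0,0,0,-0.03,0,0,0,-0.02,0,0,0,0,0])

```text
t: 5.9
tcp_pos: [470.9, -326.7, 212.9]
orientation: [3.135, 0.006, 1.814]
wrist_force: [1.2, -0.8, -3.7]
opening: 25.3
grip_force: 60.0
```

Request:
servo_tool(series=[0.01,0.003,-0.02,0,0.025,0.007,-0.02,0,0.0369,0.0099,0,0,0.0369,0.0099,0,0,0.0369,0.0099,0,0,0.0369,0.0099,0,0,0.0369,0.0099,0,0,0.0369,0.0099,0,0,0.0369,0.0099,0,0,0.0369,0.0099,0,0])

```text
t: 6.73
tcp_pos: [473.9, 18.5, 247.3]
orientation: [-3.139, -0.0, 1.815]
wrist_force: [1.1, -0.2, -2.0]
opening: 25.5
grip_force: 60.0
```

Request:
servo_tool(series=[0.0369,0.0099,0,0,0.0369,0.0099,0,0,0.0369,0.0099,0,0,0.025,0.006,0,0,0.012,0.003,0,0,0,0,0,-3,0,0,0,-7,0,0,0,-7,0,0,0,-7,0,0,0,-7])

```text
t: 7.57
tcp_pos: [476.5, 167.8, 247.3]
orientation: [-3.139, -0.0, 2.36]
wrist_force: [-0.1, -0.1, -4.0]
opening: 25.1
grip_force: 60.0
```

Request:
servo_tool(series=[0,0,0,-7,0,0,0,-7,0,0,0,-7,0,0,0,-7,0,0,0,-7,0,0,0,-5.1,0,0,0,0,0,0,0,0])

```text
t: 8.23
tcp_pos: [476.8, 168.0, 247.5]
orientation: [-3.14, -0.002, 3.052]
wrist_force: [0.4, 0.6, -3.7]
opening: 25.3
grip_force: 60.0
```

Run:
```python
from h import *
s=state();print(s["t"],s["tcp_pos"],s["orientation"],s["q"])
p=camera("wrist");W=world(p,s);save(p,"w2")
np.savez("w2.npz",W=W,img=p["img"])
c=(W[...,0]>540)&(W[...,0]<760)&(W[...,1]>0)&(W[...,1]<350)&(W[...,2]>28)&(W[...,2]<50)&(p["img"].min(-1)>75)
# trim line fit: points proud
t=c&(W[...,2]>38.5)&(abs(W[...,0]-570)<40);X=W[t];print(len(X),np.round(np.percentile(X[:,2],[5,50,95]),1))
r=cv2.minAreaRect(X[:,:2].astype(np.float32));print('trim',np.round(r[0],1),np.round(r[1],1),r[2])
X=W[c];r=cv2.minAreaRect(X[:,:2].astype(np.float32));print('case',np.round(r[0],1),np.round(r[1],1),r[2],np.round(np.percentile(X[:,2],[5,25,50,95]),1))
```

```text
8.2333 [476.79496257 168.02020398 247.53598211] [-3.14041157e+00 -1.61735979e-03  3.05158246e+00] [-0.1713487   0.50352686 -0.39970003  1.86533861  0.25840312  0.82553582
  0.7773042 ]
798 [39.5 40.8 42.1]
trim [569.4 176.2] [296.1  40.5] 89.79872131347656
case [633. 172.] [300.7 152.1] 85.04147338867188 [31.2 35.7 36.6 41.3]
```

View pics/w2.png

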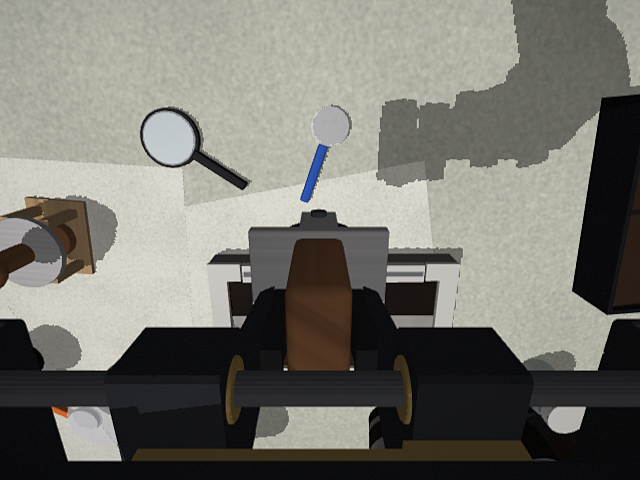

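Wrist view: the held roller (plate at 250–388,230–285) with both trim ends visible on either side (about 225,275 and 440,275). Refining the trim line.

Run:
```python
import numpy as np,cv2
d=np.load("w2.npz");W=d["W"];I=d["img"]
a=np.radians(85.04-90);ex=np.array([np.cos(a),np.sin(a)]);ey=np.array([-np.sin(a),np.cos(a)])
L=np.stack([(W[...,:2]-[644,173])@ex,(W[...,:2]-[644,173])@ey],-1);z=W[...,2]
c=(abs(L[...,0]+74)<22)&(abs(L[...,1])<165)&(z>30)&(z<48)&(I.min(-1)>75)
for lo,hi in((-160,-110),(-106,-60),(-60,0),(0,60),(60,106),(110,160)):
    m=c&(L[...,1]>lo)&(L[...,1]<hi)
    if m.sum()>20:print(lo,hi,m.sum(),'x',np.round(np.percentile(L[m][:,0],[1,50,99]),1),'y',np.round(np.percentile(L[m][:,1],[0.5,99.5]),1),'z',np.round(np.percentile(z[m],[10,50,90]),1))
```

```text
-160 -110 762 x [-86.3 -72.  -52.9] y [-152.  -112.3] z [35.4 36.6 37.6]
-106 -60 100 x [-86.2 -76.1 -60. ] y [-106.   -99.5] z [39.7 40.8 42. ]
60 106 678 x [-86.2 -75.4 -59.3] y [ 60.9 105.2] z [39.7 40.8 41.8]
110 160 759 x [-86.5 -72.  -52.4] y [110.2 147.7] z [35.5 36.6 37.6]
```

Request:
servo_tool(series=[-0.0228,-0.0266,0,0,-0.0228,-0.0266,0,0,-0.0228,-0.0266,0.01,0,-0.0228,-0.0266,0.02,0,0,0,0.035,0,0,0,0.035,0,0,0,0.025,0,0,0,0.013,0,0,0,0.005,-0.2,0,0,0,0])

```text
t: 9.12
tcp_pos: [558.1, 55.2, 104.1]
orientation: [-3.141, -0.002, 3.058]
wrist_force: [-0.6, -0.4, -3.4]
opening: 25.3
grip_force: 60.0
```

Request:
servo_tool(series=[0,0,0.002,0,0,0,0.002,0,0,0,0.002,0,0,0,0.001,0,0,0,0.001,0,0,0,0,0])

```text
t: 9.62
tcp_pos: [559.0, 55.6, 97.5]
orientation: [3.141, 0.0, 3.059]
wrist_force: [0.1, -0.7, -3.2]
opening: 25.6
grip_force: 60.0
```

Request:
servo_tool(series=[0,0,0.001,0,0,0,0.001,0,0,0,0,0,0,0,0,0])

```text
t: 9.95
tcp_pos: [559.4, 55.8, 96.1]
orientation: [3.141, 0.001, 3.059]
wrist_force: [-1.7, 0.0, 5.1]
opening: 25.7
grip_force: 60.0
```

Request:
servo_tool(series=[0,0,0.001,0,0,0,0.001,0,0,0,0,0,0,0,0,0])

```text
t: 10.28
tcp_pos: [560.1, 56.3, 95.9]
orientation: [3.141, 0.003, 3.059]
wrist_force: [-2.8, -0.4, 19.7]
opening: 25.6
grip_force: 60.0
```

Request:
servo_tool(series=[0,0.003,0.0005,0,0.0002,0.006,0,0,0.0002,0.006,0,0,0.0002,0.006,0,0,0.0002,0.006,0,0,0.0002,0.006,0,0,0.0002,0.006,0,0,0,0.006,0,0,0,0.006,0,0,0,0.006,0,0])

```text
t: 11.12
tcp_pos: [564.6, 113.3, 95.7]
orientation: [3.14, 0.005, 3.059]
wrist_force: [-3.1, -1.0, 18.0]
opening: 25.5
grip_force: 60.0
```

Request:
servo_tool(series=[0,0.006,0.0005,0,0,0.006,0.0005,0,0.0002,0.006,0,0,0.0002,0.006,0,0,0.0002,0.006,0,0,0.0002,0.006,0,0,0.0002,0.006,0,0,0,0.006,0,0,0,0.006,0,0,0,0.006,0,0])

```text
t: 11.95
tcp_pos: [569.5, 173.7, 95.7]
orientation: [3.139, 0.007, 3.059]
wrist_force: [-2.1, -0.6, 22.7]
opening: 25.7
grip_force: 60.0
```

Request:
servo_tool(series=[0,0.006,0,0,0,0.006,0,0,0.0002,0.006,0,0,0.0002,0.006,0,0,0.0002,0.006,0,0,0.0002,0.006,0,0,0.0002,0.006,0,0,0,0.006,0,0,0,0.006,0,0,0,0.006,0,0])

```text
t: 12.78
tcp_pos: [574.0, 233.8, 95.7]
orientation: [3.138, 0.008, 3.058]
wrist_force: [-0.3, -1.4, 19.9]
opening: 25.7
grip_force: 60.0
```

Request:
servo_tool(series=[0,0.0065,0.0005,0,0,0.0065,0,0,0,0.0065,0,0,0,0.0065,0,0,0.0001,0.0065,0,0,0.0001,0.0065,0,0,0.0001,0.0065,0,0,0.0001,0.0065,0,0,0,0.0065,0,0,0,0.0065,0,0])

```text
t: 13.62
tcp_pos: [579.3, 299.0, 95.9]
orientation: [3.137, 0.008, 3.058]
wrist_force: [-0.0, -1.8, 20.0]
opening: 25.6
grip_force: 60.0
```

Request:
servo_tool(series=[0,0,0,0,0,0,0,0])

```text
t: 13.78
tcp_pos: [579.4, 300.9, 95.9]
orientation: [3.134, 0.009, 3.059]
wrist_force: [1.1, 1.3, 19.9]
opening: 25.2
grip_force: 60.0
```

Request:
servo_tool(series=[0,0,-0.008,0,0,0,-0.02,0,0,0,-0.035,0,0,0,-0.035,0,0,-0.015,-0.035,0,0.025,-0.03,-0.015,0,0.025,-0.03,0,0,0.025,-0.03,0,0,0.02,-0.02,0,0,0,0,0,0])

```text
t: 14.62
tcp_pos: [463.9, 173.5, 238.2]
orientation: [-3.132, -0.008, 3.056]
wrist_force: [0.0, -0.5, -2.8]
opening: 25.8
grip_force: 60.0
```

Run:
```python
from h import *
s=state();print(s["t"],s["tcp_pos"],s["orientation"])
a=np.radians(85.04-90);ex=np.array([np.cos(a),np.sin(a)]);ey=np.array([-np.sin(a),np.cos(a)])
for n in("wrist","top"):
    p=camera(n);W=world(p,s if n=="wrist" else None);save(p,n+"3")
    D=W[...,:2]-[642.6,171];X=D@ex;Y=D@ey;z=W[...,2]
    c=(abs(X+74)<8)&(z>25)&(z<55)
    for lo,hi in((-145,-112),(-105,-41),(-32,32),(41,105),(112,145)):
        m=c&(Y>lo)&(Y<hi)
        if m.sum()>10:print(n,lo,m.sum(),np.round(np.percentile(z[m],[10,50,90]),1))
```

```text
14.6167 [463.85564625 173.46053861 238.1697035 ] [-3.13245381 -0.00798068  3.05608317]
wrist -145 336 [35.7 36.7 37.6]
wrist -105 121 [35.5 36.7 37.7]
wrist 41 412 [35.8 36.7 37.7]
wrist 112 345 [35.7 36.6 37.7]
top -145 106 [33.3 36.4 38.8]
top -105 199 [33.8 36.3 39. ]
top -32 199 [33.5 36.3 39. ]
top 41 196 [33.9 36.4 39.6]
top 112 106 [33.  36.3 38.5]
```

Request:
servo_tool(series=[0,0,0,4,0,0,0,7,0,0,0,7,0,0,0,7,0,0,0,7,0,0,0,7,0,0,0,7,0,0,0,7,0,0,0,7,0,0,0,7])

```text
t: 15.55
tcp_pos: [471.4, 181.9, 238.9]
orientation: [3.141, -0.001, 1.885]
wrist_force: [0.2, 0.3, -3.6]
opening: 25.5
grip_force: 60.0
```

Request:
servo_tool(series=[0,0,0,3.9,0,0,0,0,0,0,0,0])

```text
t: 15.8
tcp_pos: [471.0, 181.6, 238.9]
orientation: [3.141, -0.0, 1.825]
wrist_force: [-1.2, 0.9, -3.0]
opening: 25.1
grip_force: 60.0
```

Request:
servo_tool(series=[-0.02,-0.0053,0,0,-0.03,-0.008,0,0,-0.0377,-0.01,0,0,-0.0377,-0.01,0,0,-0.0377,-0.01,0,0,-0.0377,-0.01,0,0,-0.0377,-0.01,0,0,-0.0377,-0.01,0,0,-0.0377,-0.01,0,0,-0.0377,-0.01,0,0])

```text
t: 16.63
tcp_pos: [467.7, -185.2, 239.2]
orientation: [3.141, -0.0, 1.824]
wrist_force: [0.5, 0.5, -3.5]
opening: 25.3
grip_force: 60.0
```

Request:
servo_tool(series=[-0.0377,-0.01,0,0,-0.0377,-0.01,0,0,-0.0377,-0.01,0,0,-0.0253,-0.0067,0,0,0,0,0,0,0,0,0,0,0,0,0,0])

```text
t: 17.22
tcp_pos: [466.5, -325.4, 238.8]
orientation: [3.141, -0.002, 1.824]
wrist_force: [0.7, -0.1, -3.2]
opening: 25.5
grip_force: 60.0
```

Run:
```python
from h import *
s=state();print(s["t"],s["tcp_pos"],s["orientation"])
R=Ro.from_euler("xyz",s["orientation"]).as_matrix()
print("tool delta",R.T@(np.array([468.4,-325.2,68.3])-s["tcp_pos"]))
p=camera("side");save(p,"side4")
p=camera("wrist");W=world(p,s);save(p,"w4")
T=np.array(s["tcp_pos"]);near=np.hypot(W[...,0]-T[0],W[...,1]-T[1])<70
X=W[near&(abs(W[...,2]-(T[2]-6))<6)];r=cv2.minAreaRect(X[:,:2].astype(np.float32));print('plate',len(X),r,np.median(X[:,2])-T[2])
```

```text
17.2167 [ 466.519096   -325.39202195  238.7501854 ] [ 3.14129388e+00 -1.78313164e-03  1.82368205e+00]
tool delta [ -0.58862011   1.81819837 170.44995763]
plate 5871 ((465.8100280761719, -320.336181640625), (76.17650604248047, 45.157081604003906), 14.268671035766602) -5.5291148147721
```

View pics/side4.png

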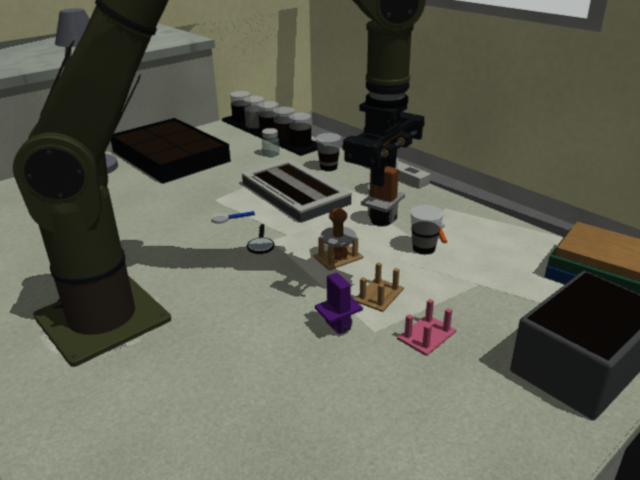

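Side view: roller held upright above its empty wooden stand (380,292); the case trim looks flush and nothing else has moved. The grip hasn't slipped. Lowering.

Request:
servo_tool(series=[-0.0006,0.0018,0,0.3,0,0,0.02,0,0,0,0.035,0,0,0,0.035,0,0,0,0.025,0,0,0,0.015,0,0,0,0,0,0,0,0,0])

```text
t: 17.98
tcp_pos: [468.4, -325.7, 109.0]
orientation: [-3.141, -0.001, 1.818]
wrist_force: [0.4, 0.5, -3.3]
opening: 25.6
grip_force: 60.0
```

Request:
servo_tool(series=[0,0,0.01,0,0,0,0.01,0,0,0,0.008,0,0,0,0.006,0,0,0,0.003,0,0,0,0.001,0,0,0,0,0,0,0,0,0])

```text
t: 18.65
tcp_pos: [468.2, -326.8, 71.4]
orientation: [3.141, 0.0, 1.816]
wrist_force: [0.8, 0.4, -3.1]
opening: 25.3
grip_force: 60.0
```

Request:
servo_tool(series=[0.0013,0,0,0,0,0,0.001,0,0,0,0.001,0,0,0,0.001,0,0,0,0,0,0,0,0,0])

```text
t: 19.15
tcp_pos: [467.8, -325.4, 68.3]
orientation: [3.141, 0.0, 1.816]
wrist_force: [-0.2, 0.9, -3.1]
opening: 25.6
grip_force: 60.0
```

Request:
servo_tool(series=[0,0,0.0007,0,0,0,0,0,0,0,0,0])

```text
t: 19.4
tcp_pos: [467.8, -325.4, 68.2]
orientation: [3.141, 0.0, 1.816]
wrist_force: [-1.3, 1.6, 4.5]
opening: 25.4
grip_force: 60.0
```

Contact; release, then rise.

Request:
servo_tool(series=[0,0,0,0,0,0,0,0,0,0,0,0,0,0,0,0,0,0,0,0,0,0,0,0,0,0,0,0,0,0,0,0,0,0,0,0,0,0,0,0], claw=0.085)

```text
t: 20.23
tcp_pos: [467.7, -325.4, 67.5]
orientation: [-3.142, -0.0, 1.816]
wrist_force: [-0.4, 0.2, -0.1]
opening: 84.9
grip_force: 0.0
```

Request:
servo_tool(series=[0,0,-0.01,0,0,0,-0.02,0,0,0,-0.03,0,0,0,-0.03,0,0,0,-0.03,0,0.027,-0.007,-0.03,0,0,0,0,0,0,0,0,0])

```text
t: 20.9
tcp_pos: [455.0, -300.5, 219.8]
orientation: [3.139, 0.002, 1.818]
wrist_force: [0.4, -0.0, -0.5]
opening: 85.0
grip_force: 0.0
```

Run:
```python
from h import *
s=state();print(s["t"],s["tcp_pos"],s["opening"],s["wrist_force"])
p=camera("wrist");W=world(p,s);save(p,"w5")
near=np.hypot(W[...,0]-468,W[...,1]+326)<70
for lo,hi in((112,135),(55,70)):
    X=W[near&(W[...,2]>lo)&(W[...,2]<hi)];r=cv2.minAreaRect(X[:,:2].astype(np.float32));print(len(X),r,np.percentile(X[:,2],[5,50,95]))
```

```text
20.9 [ 455.01604061 -300.46302406  219.80983156] 84.97813420241563 [ 0.42209795 -0.00117874 -0.51516699]
1783 ((468.2565612792969, -324.9798278808594), (25.93093490600586, 49.16210174560547), 14.683406829833984) [120.15658176 124.38798339 125.65954407]
2715 ((467.9830627441406, -325.85638427734375), (77.00028228759766, 56.53630828857422), 14.223750114440918) [61.29351505 62.70100314 63.96939286]
```

View pics/w5.png

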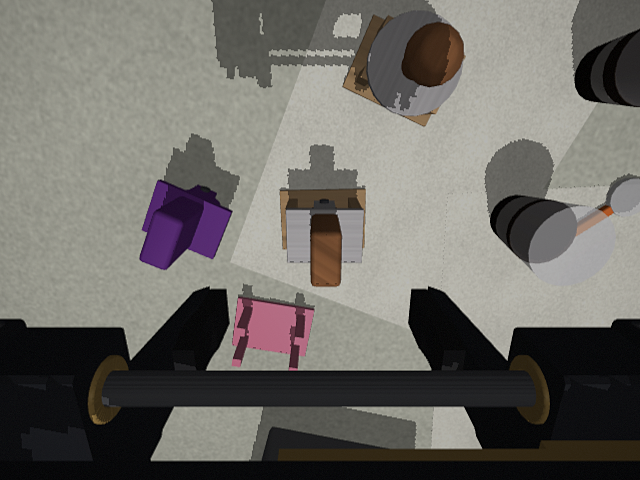

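The roller is parked on its stand exactly as it was (px 326,240), and the gripper is clear.

```bash
python3 -c "from bench import *;print(job_done())"
```

```text
the job is handed in; nothing more can be done
None
```

I rolled all three trim lengths in one pass; the cameras show them flush with the rim to within about 1 mm. The roller is back upright on its own stand and released, and I handed the job in at about 21 s; the hand-in gave no verdict.

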